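Tap the wooden handle into the wok spatula's socket

TASK

The steel wok spatula, head down in its bamboo stand, has lost its handle. Take the tall wooden handle from the bamboo rack, set its tapered shank upright in the spatula's open socket so that it stands there loosely, and let go; then tap or press it down from above until its shoulder sits fully home on the socket's rim and it stays by friction alone. Leave the masher head and the lid knob where they are in the rack.

Things in the scene. Friction and masses are not known exactly. Their poses are not given: they have to be found in the camera images.
- handle_grip (a point): Tall wooden handle, 0.16 kg, hanging upright by its shoulder in a rack hole. Grip 32 mm diameter, flat top; shoulder 52 mm across, 7 thick; below it a 55 mm shank tapering from 34 to 13 mm. Point on the axis where to grip: 55 mm above the shoulder's underside, 35 below the top, 110 above the tip. z up; at the start x lies level across the row of holes (no neighbour that way), y along it.
- socket_mouth (a point): Centre of the rim of the spatula's steel socket, facing up in a fixed stand; 46 mm across inside, 62 deep. z up. Spring leaves inside centre the shank. By its weight the handle stops with its shoulder 10-15 mm above the rim; resistance grows to about 15 N at the rim: set it in with under 5 N, tap with up to 25 N. Fully home, handle_grip is 55 mm and the handle's top 90 mm above this point.
- masher_mid (a point): Wooden masher head in the rack: a low mushroom 56 mm across rising 35 mm above the rack's top; leave alone. Point on its axis 17 mm above the rack's top. The bamboo rack is fixed, its top 75 mm above the counter, with three holes 40 mm wide in a row, 90 mm apart; which piece is in which hole varies.
- lidknob_mid (a point): Wooden lid knob in the rack: a ball 42 mm across on a thin flange, rising 45 mm above the rack's top; leave alone. Point at the centre of the ball, 24 mm above the rack's top.
There are look-alikes about, which are no part of the job. Leave any purple look-alike of the part that bears handle_grip alone.

How it is judged:
By the outcome, as a careful person would: the job done as asked, in the order asked, and still so for the second after the job is handed in, with the robot touching nothing.
It also fails if it takes over 48 s, if anything falls off the work surface, if the arm or the gripper's body presses on something with over 40 N, if the wrist force passes 120 N, or if a joint passes its speed limit or range.

ROBOT

A 7-joint arm with a two-finger parallel gripper is mounted at the origin on the work surface. World frame = base frame: x ahead of the robot, y to its left, z up, the work surface at z = 0. Lengths are in mm, angles in rad, forces in N, time in s.
With the tool pointing down it reaches from about 350 to 900 mm from the base axis. Payload 7.2 kg.
Tool frame: the origin (TCP) lies on the centre line of the jaws, within the pads' length; the fingertips stand 17 mm ahead of it and the grasp point (between the pads) lies 2 mm behind it; z points along the fingers, y is the line along which they close (so a half turn about z gives the same grasp; the last joint's range is limited). The gripper opens to 85 mm and grips with 20 to 120 N. Pads are 22 mm wide; open, the fingers measure 114 mm over their backs; the gripper's body (76 mm by 85 mm) begins 54 mm behind the grasp point. The pads swing forward as they close: fully open they stand 13 mm farther back than shut.
Start: joints at [-1.317, 0.411, -0.013, 1.596, 0.006, 1.134, -0.082], TCP at [197.681, 592.918, 213.497] pointing down, gripper open.
Joint ranges: [-2.95, 2.95], [-0.29, 1.99], [-1.47, 1.44], [0.14, 2.54], [-1.03, 4.17], [0.13, 1.85], [-2.86, 2.86]. Speed limits (rad/s): [2.39, 2.39, 3.01, 3.01, 3.14, 3.14, 3.14].

INTERFACE

Orientations are given as a unit quaternion [w, x, y, z].
In Python, from bench import manip, vision gives the robot as it stands.
- The arm moves only by the tool drive_tool, never from a script. Its argument "commands" is a list that holds one entry, the list of rows, each a list of 7 numbers: the turn, a rotation vector about the world's x, y, z in degrees, then the shift along the world's x, y, z in m, then the closure, from 0 (fully open) to 1 (shut). A call has 1 to 20 rows; each row shifts and turns the commanded pose from where the row before left it; what a row does not reach is not made up. A row lasts 1/10 s, in which the tool goes at most 50 mm and 8.59 degrees, less where a joint would pass 70% of its speed; a pose out of reach is approached as far as the arm can. A call is refused whole if a number of a shift passes 0.05 or a number of a turn 8.59, either way. A call with a gripper value outside its range is refused whole. The fingers move at their own pace and stop on an object; "force" is the grip in N (left out, the last holds). Time passes only in rows, so rows that do not move let the fingers close. It gives the time, the measured TCP pose, the force, the opening and the grip force at its end, in the units of the state.
- manip.sense(): the state, without advancing time (a new reading comes with each control period).
- vision.read_camera(name): name is "side" or "top"; returns the picture (420x560x3 uint8, red, green, blue); there is no depth.
- vision.camera_params(name): a dict with "camera_matrix" (3x3 intrinsics, pixels), "position" and "orientation" of the camera in the world. Camera axes: x right, y down, z forward; pixel columns grow to the right and rows downward; lengths in mm; the calibration is good to about 2 mm. A picture is of the moment at which its call begins. camera_params takes no time and is no camera call.
- manip.hand_in(): hands the job in; it is judged then, once.
The state is a dict: "time_s": time; "q": joint angles; "dq": joint speeds; "joint_efforts": joint torques, N m; "eef_pos": TCP position; "ee_rot": TCP orientation; "force": force on the tool from outside, world axes, zero at the start; "moment": the same for the moment, N m; "width": opening from 0.0 (shut) to 1.0 (fully open); "finger_force": force on a finger pad.
Only numpy, scipy, OpenCV 4.12 (cv2) and the standard library are available. Lean on these libraries where they do the work, as an engineer would, in place of code of your own. Each camera call takes 0.05 s, during which the arm holds its last target. There are 200 camera calls.

## Working session

There is one attempt and no reset: what is moved stays moved. The work goes in short steps, Python scripts to look and compute and a tool call to move; the robot and the scene stay as the last step left them, time stands still between calls to the robot, and variables do not carry over. Pictures are saved under pics/ and viewed, at most 10 in all, crops included, and the job is handed in when it is done.

Besides the shell and the picture viewer there is one more tool, called after ">>>" by a JSON object that holds its "api" and its "payload", one argument or row to a line. drive_tool: Moves the arm, as the interface text tells. Its arguments: {"type":"object","properties":{"commands":{"type":"array"},"force":{"type":"number"}},"required":["commands"]}

```bash
mkdir -p pics; ls; python3 - <<'E'
from bench import manip, vision
import cv2
for n in("top","side"):
    cv2.imwrite(f"pics/{n}0.png",vision.read_camera(n)[:,:,::-1]); print(vision.camera_params(n))
print(manip.sense())
E
```

```text
pics
{'camera_matrix': array([[460.47160499,   0.        , 280.02415169],
       [  0.        , 460.47160499, 200.98566722],
       [  0.        ,   0.        ,   1.        ]]), 'position': array([ 419.39523541,   61.1553647 , 1278.8520556 ]), 'orientation': array([ 0.03839104, -0.70472483,  0.7067557 , -0.04884075])}
{'camera_matrix': array([[533.2350502 ,   0.        , 274.25538908],
       [  0.        , 533.2350502 , 216.81046309],
       [  0.        ,   0.        ,   1.        ]]), 'position': array([ 149.04526963, -840.77240356,  745.91178143]), 'orientation': array([-0.47180738,  0.85623687, -0.18310014,  0.10358841])}
{'time_s': 0.1, 'q': array([-1.31721559,  0.41184685, -0.01275431,  1.59696821,  0.00563461,
        1.13430664, -0.08220219]), 'dq': array([-0.00175538,  0.00131565,  0.00158758, -0.00250346, -0.00068093,
        0.00041195,  0.00040529]), 'joint_efforts': array([ 3.08107432e-03, -6.01827121e+01,  6.84640221e-01, -3.00088835e+01,
        1.40544627e-02,  6.45801760e-03,  2.40421724e-05]), 'eef_pos': array([197.5333361 , 592.45609477, 212.71696661]), 'ee_rot': array([-6.00112359e-05,  1.60159843e-01,  9.87090810e-01, -7.44139849e-04]), 'force': array([ 0.2392289 ,  0.2354948 , -0.66223379]), 'moment': array([-0.02148233,  0.03537253,  0.0720983 ]), 'finger_force': 0.0, 'width': 0.9990118293067896}
```

View pics/top0.png

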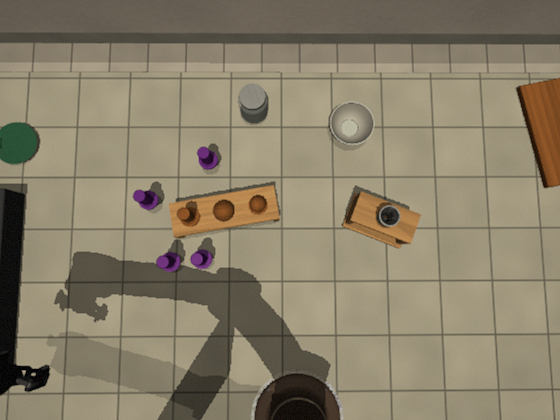

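View pics/side0.png

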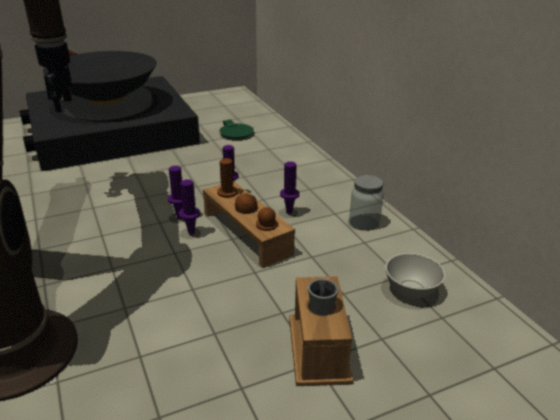

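Top view: the wooden handle is at the rack's left hole, about (184,213). The masher is at (224,210), the knob at (258,204) and the socket at (389,215). Candidates for the handle are this brown one and four purple look-alikes at (207,155), (142,197), (168,263) and (200,258). By the description I choose the brown one, seen in the side view at (227,175). Next I check it in a crop and segment it.

```bash
cat > h.py <<'E'
import numpy as np, cv2
from bench import manip, vision
from scipy.spatial.transform import Rotation as R
def cam(n):
    p=vision.camera_params(n); q=p["orientation"]
    return p["camera_matrix"],np.array(p["position"]),R.from_quat([q[1],q[2],q[3],q[0]]).as_matrix()
def ray(n,uv):
    K,o,M=cam(n); d=M@np.linalg.inv(K)@np.array([uv[0],uv[1],1.]); return o,d/np.linalg.norm(d)
def plane(n,uv,z):
    o,d=ray(n,uv); return o+d*(z-o[2])/d[2]
def tri(a,b):
    (o1,d1),(o2,d2)=ray("top",a),ray("side",b)
    t=np.linalg.lstsq(np.c_[d1,-d2],o2-o1,rcond=None)[0]
    p,q=o1+t[0]*d1,o2+t[1]*d2; return (p+q)/2,np.linalg.norm(p-q)
def proj(n,P):
    K,o,M=cam(n); c=K@M.T@(np.asarray(P,float)-o); return c[:2]/c[2]
E
python3 - <<'E'
import cv2,numpy as np
t=cv2.imread("pics/top0.png");s=cv2.imread("pics/side0.png")
f=lambda im,x,y,w,h:cv2.resize(im[y:y+h,x:x+w],(400,300),interpolation=cv2.INTER_CUBIC)
g=np.vstack([np.hstack([f(t,160,180,80,60),f(t,350,185,80,60)]),np.hstack([f(s,190,150,80,60),f(s,285,270,80,60)])])
cv2.imwrite("pics/crop1.png",np.clip(g*1.4,0,255).astype(np.uint8))
E
```

```text
(no output)
```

View pics/crop1.png

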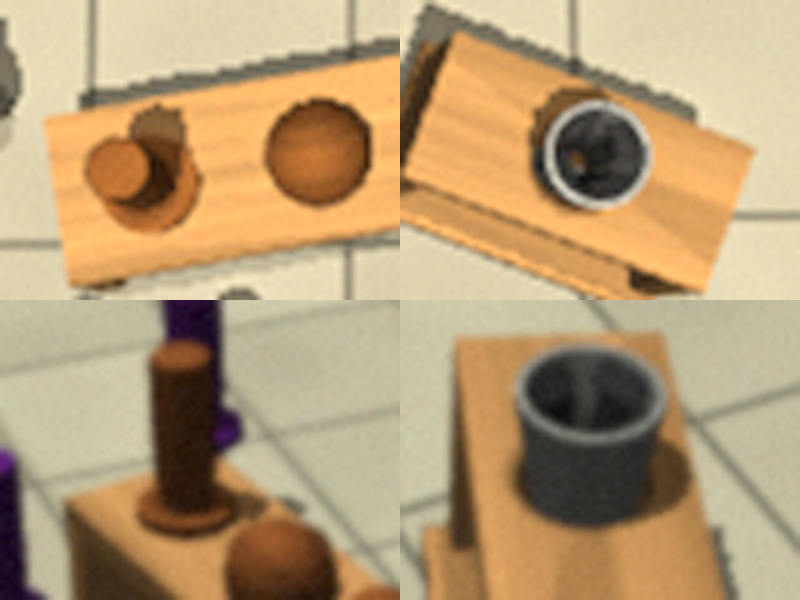

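The crop confirms the brown handle: its top is at (183.2,213.6) in the top view and (226,160.6) in the side view. The socket rim is at (389,215.6) and (322.8,288.6).

```bash
python3 - <<'E'
from h import *
np.set_printoptions(precision=1,suppress=True)
H=tri((183.2,213.6),(226,160.6)); S=tri((389,215.6),(322.8,288.6))
print("handle top",H,"socket",S)
t=cv2.imread("pics/top0.png"); hsv=cv2.cvtColor(t,cv2.COLOR_BGR2HSV)
m=cv2.inRange(hsv,(5,90,90),(20,255,255)); m[:,300:]=0; m[:180]=0;m[245:]=0
c=max(cv2.findContours(m,0,2)[0],key=cv2.contourArea); r=cv2.minAreaRect(c); b=cv2.boxPoints(r); print(b)
P=[plane("top",p,75) for p in b]; print(np.array(P))
for i in range(4):
    d=P[i]-P[i-1]; print(np.linalg.norm(d),np.degrees(np.arctan2(d[1],d[0])))
mid=np.mean(P,0); print("rack ctr",mid)
# purple tops
for p in [(203,153),(138,195),(163,262),(196,256)]: print(plane("top",p,145))
q=manip.sense()["ee_rot"];print(R.from_quat([q[1],q[2],q[3],q[0]]).as_matrix())
E
```

```text
handle top (array([527.4, 278.7, 166.3]), np.float64(0.5648797966081831)) socket (array([ 522.4, -225. ,  148.7]), np.float64(0.5234093126739189))
[[167.1 202.7]
 [273.8 183.6]
 [280.3 219.6]
 [173.6 238.7]]
[[564.9 339.4  75. ]
 [615.2  59.3  75. ]
 [519.6  42.6  75. ]
 [470.5 320.2  75. ]]
96.29176736753908 11.490575327193362
284.55612348925627 -79.81215445295167
97.08696169894759 -170.09725034421814
281.8850336410399 100.0214000148265
rack ctr [542.6 190.4  75. ]
[681.7 236.8 145. ]
[575.7 395.5 145. ]
[411.1 329.3 145. ]
[425.3 249.6 145. ]
[[-0.9  0.3 -0. ]
 [ 0.3  0.9 -0. ]
 [-0.  -0.  -1. ]]
```

>>> {"api": "drive_tool", "payload": {
  "commands": [
    [[0, 0, -6.16, 0.033, -0.0314, 0.0027, 0], [0, 0, -6.16, 0.033, -0.0314, 0.0027, 0], [0, 0, -6.16, 0.033, -0.0314, 0.0027, 0], [0, 0, -6.16, 0.033, -0.0314, 0.0027, 0], [0, 0, -6.16, 0.033, -0.0314, 0.0027, 0], [0, 0, -6.16, 0.033, -0.0314, 0.0027, 0], [0, 0, -6.16, 0.033, -0.0314, 0.0027, 0], [0, 0, -6.16, 0.033, -0.0314, 0.0027, 0], [0, 0, -6.16, 0.033, -0.0314, 0.0027, 0], [0, 0, -6.16, 0.033, -0.0314, 0.0027, 0], [0, 0, 0, 0, 0, 0, 0], [0, 0, 0, 0, 0, 0, 0]]
  ],
  "force": 30
}}

```text
time_s: 1.3
eef_pos: [528.1, 277.8, 240.1]
ee_rot: [-0.0, 0.644, 0.765, -0.0]
force: [-0.9, 0.7, -0.3]
width: 1.0
finger_force: 0.0
```

```bash
python3 - <<'E'
from h import *
s=manip.sense();print(s["time_s"],s["eef_pos"],s["force"]);q=s["ee_rot"];print(R.from_quat([q[1],q[2],q[3],q[0]]).as_matrix().round(3))
t=vision.read_camera("top")[:,:,::-1];c=vision.read_camera("side")[:,:,::-1]
f=lambda im,x,y,w,h:cv2.resize(im[y:y+h,x:x+w],(400,450),interpolation=cv2.INTER_CUBIC)
cv2.imwrite("pics/c2.png",np.hstack([f(t,110,140,160,180),f(c,150,60,160,180)]))
E
```

```text
1.3 [528.13342229 277.7870928  240.06960365] [-0.87294246  0.71445459 -0.29553718]
[[-0.171  0.985 -0.001]
 [ 0.985  0.171 -0.001]
 [-0.001 -0.001 -1.   ]]
```

View pics/c2.png

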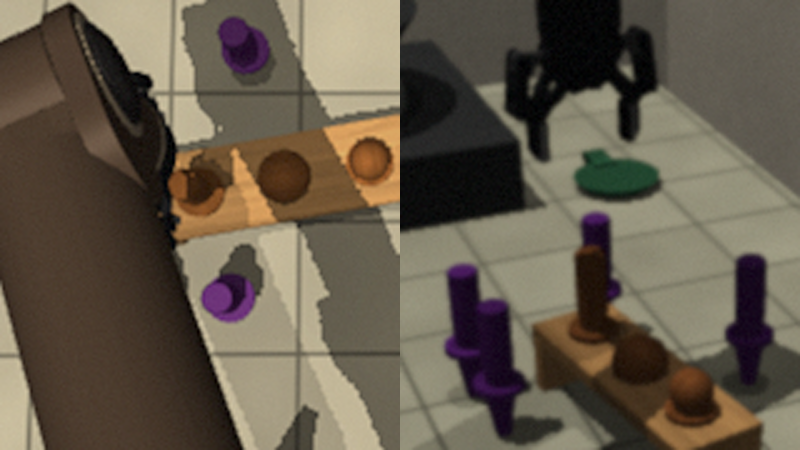

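The gripper is centred over the handle: in the crop the fingertips are at (540,155) and (629,135), above the handle at (590,250). The neighbours are clear, so I go down and grip.

>>> {"api": "drive_tool", "payload": {
  "commands": [
    [[0, 0, 0, 0, 0.0009, -0.025, 0], [0, 0, 0, -0.0005, 0, -0.025, 0], [0, 0, 0, 0, 0, -0.025, 0], [0, 0, 0, 0, 0, -0.02, 0], [0, 0, 0, 0, 0, -0.0165, 0], [0, 0, 0, 0, 0, 0, 0], [0, 0, 0, 0, 0, 0, 1], [0, 0, 0, 0, 0, 0, 1], [0, 0, 0, 0, 0, 0, 1], [0, 0, 0, 0, 0, 0, 1], [0, 0, 0, 0, 0, 0, 1], [0, 0, 0, 0, 0, 0, 1], [0, 0, 0, 0, 0, 0, 1], [0, 0, 0, 0, 0, 0, 1]]
  ],
  "force": 40
}}

```text
time_s: 2.8
eef_pos: [527.5, 280.2, 130.1]
ee_rot: [-0.0, 0.643, 0.766, 0.001]
force: [-2.7, -0.5, 6.1]
width: 0.356
finger_force: 39.4
```

>>> {"api": "drive_tool", "payload": {
  "commands": [
    [[0, 0, 0, 0, 0, 0.01, 1], [0, 0, 0, 0, 0, 0.015, 1], [0, 0, 0, 0, 0, 0.02, 1], [0, 0, 0, 0, 0, 0.025, 1], [0, 0, 0, 0, 0, 0.03, 1], [0, 0, 0, 0, 0, 0.03, 1], [0, 0, 0, 0, 0, 0.025, 1], [0, 0, 0, 0, 0, 0.01, 1], [0, 0, 0, 0, 0, 0, 1], [0, 0, 0, 0, 0, 0, 1]]
  ]
}}

```text
time_s: 3.8
eef_pos: [526.7, 279.6, 292.9]
ee_rot: [-0.0, 0.643, 0.766, -0.001]
force: [0.0, 1.0, -1.0]
width: 0.351
finger_force: 39.9
```

```bash
python3 - <<'E'
from h import *
s=manip.sense();print(s["time_s"],s["eef_pos"],s["force"],s["width"]);q=s["ee_rot"];print(R.from_quat([q[1],q[2],q[3],q[0]]).as_matrix().round(3))
c=vision.read_camera("side")[:,:,::-1]
cv2.imwrite("pics/c3.png",cv2.resize(c[20:260,110:310],(500,600),interpolation=cv2.INTER_CUBIC))
E
```

```text
3.8 [526.66216471 279.58467831 292.86290752] [ 0.02971273  0.95265709 -1.04663228] 0.35113462837040244
[[-0.173  0.985 -0.001]
 [ 0.985  0.173 -0.001]
 [-0.001 -0.001 -1.   ]]
```

View pics/c3.png

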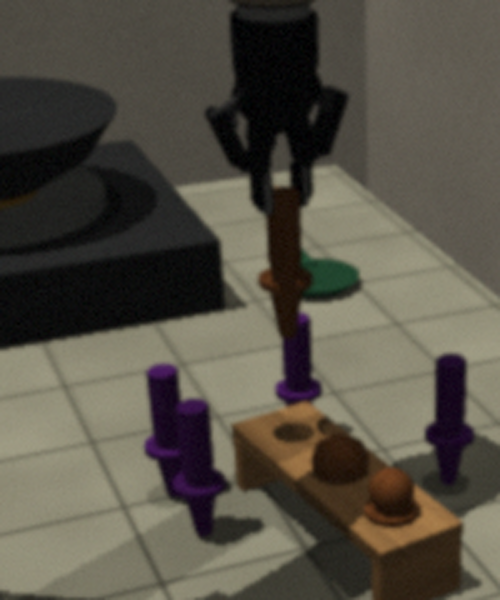

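The handle hangs plumb in the fingers, with its shoulder at crop (285,280) and its tip at (288,335). The masher and knob have not moved. Next I carry it over the socket.

>>> {"api": "drive_tool", "payload": {
  "commands": [
    [[0, 0, 0, -0.0043, -0.015, 0, 1], [0, 0, 0, 0, -0.03, 0, 1], [0, 0, 0, 0, -0.04, 0, 1], [0, 0, 0, 0, -0.04, 0, 1], [0, 0, 0, 0, -0.04, 0, 1], [0, 0, 0, 0, -0.04, 0, 1], [0, 0, 0, 0, -0.04, 0, 1], [0, 0, 0, 0, -0.04, 0, 1], [0, 0, 0, 0, -0.04, 0, 1], [0, 0, 0, 0, -0.04, 0, 1], [0, 0, 0, 0, -0.04, 0, 1], [0, 0, 0, 0, -0.04, 0, 1], [0, 0, 0, 0, -0.035, 0, 1], [0, 0, 0, 0, -0.015, 0, 1], [0, 0, 0, 0, -0.009, 0, 1], [0, 0, 0, 0, 0, 0, 1], [0, 0, 0, 0, 0, 0, 1], [0, 0, 0, 0, 0, 0, 1]]
  ]
}}

```text
time_s: 5.65
eef_pos: [523.0, -222.7, 293.8]
ee_rot: [-0.0, 0.642, 0.766, 0.0]
force: [-0.3, 0.4, -1.5]
width: 0.356
finger_force: 39.9
```

```bash
python3 - <<'E'
from h import *
s=manip.sense();e=s["eef_pos"];print(s["time_s"],e,s["force"],s["width"]);q=s["ee_rot"];print(R.from_quat([q[1],q[2],q[3],q[0]]).as_matrix().round(3))
c=vision.read_camera("side")[:,:,::-1]
x0,y0=240,110
for off in (37,-55,-62,-110): u=proj("side",e+[0,0,2+off]); print(off,u,(u-[x0,y0])*3)
cv2.imwrite("pics/c4.png",cv2.resize(c[y0:y0+200,x0:x0+180],None,fx=3,fy=3,interpolation=cv2.INTER_CUBIC))
E
```

```text
5.65 [ 523.04894707 -222.71265784  293.77065596] [-0.30976936  0.40918028 -1.50748324] 0.35601268707070205
[[-0.175  0.985 -0.   ]
 [ 0.985  0.175  0.001]
 [ 0.001 -0.    -1.   ]]
37 [328.90722126 195.73518887] [266.72166377 257.2055666 ]
-55 [325.58863215 244.27088272] [256.76589644 402.81264815]
-62 [325.35128044 247.74224638] [256.05384133 413.22673914]
-110 [323.77644261 270.77487995] [251.32932783 482.32463984]
```

View pics/c4.png

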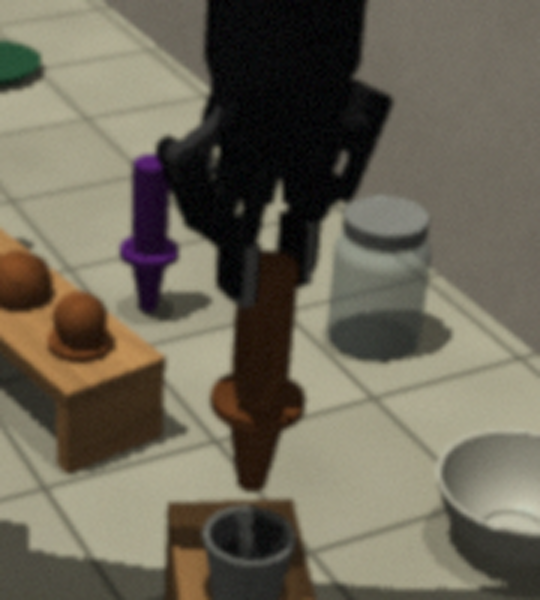

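The tip is where expected, at crop (250,486), and the socket is at (248,535). I shift 2 mm in y and lower it in.

>>> {"api": "drive_tool", "payload": {
  "commands": [
    [[0, 0, 0, -0.0005, -0.002, -0.005, 1], [0, 0, 0, 0, 0, -0.01, 1], [0, 0, 0, 0, 0, -0.01, 1], [0, 0, 0, 0, 0, -0.01, 1], [0, 0, 0, 0, 0, -0.01, 1], [0, 0, 0, 0, 0, -0.01, 1], [0, 0, 0, 0, 0, -0.008, 1], [0, 0, 0, 0, 0, -0.005, 1], [0, 0, 0, 0, 0, 0, 1], [0, 0, 0, 0, 0, 0, 1]]
  ]
}}

```text
time_s: 6.7
eef_pos: [522.5, -226.2, 226.1]
ee_rot: [0.0, 0.643, 0.766, 0.0]
force: [0.2, 0.3, -1.7]
width: 0.351
finger_force: 39.9
```

>>> {"api": "drive_tool", "payload": {
  "commands": [
    [[0, 0, 0, 0, 0.0005, -0.002, 1], [0, 0, 0, 0, 0, -0.002, 1], [0, 0, 0, 0, 0, -0.002, 1], [0, 0, 0, 0, 0, -0.002, 1], [0, 0, 0, 0, 0, 0, 1], [0, 0, 0, 0, 0, 0, 1]]
  ]
}}

```text
time_s: 7.3
eef_pos: [522.6, -225.7, 218.1]
ee_rot: [0.0, 0.643, 0.766, 0.0]
force: [1.3, 1.3, 0.6]
width: 0.351
finger_force: 40.0
```

>>> {"api": "drive_tool", "payload": {
  "commands": [
    [[0, 0, 0, 0, 0, -0.001, 1], [0, 0, 0, 0, 0, -0.001, 1], [0, 0, 0, 0, 0, 0, 1], [0, 0, 0, 0, 0, 0, 1]]
  ]
}}

```text
time_s: 7.7
eef_pos: [522.6, -225.8, 216.2]
ee_rot: [0.0, 0.643, 0.766, 0.0]
force: [1.5, 0.5, 4.2]
width: 0.35
finger_force: 40.4
```

>>> {"api": "drive_tool", "payload": {
  "commands": [
    [[0, 0, 0, 0, 0, 0.0008, 1], [0, 0, 0, 0, 0, 0, 1], [0, 0, 0, 0, 0, 0, 0.4], [0, 0, 0, 0, 0, 0, 0], [0, 0, 0, 0, 0, 0, 0], [0, 0, 0, 0, 0, 0, 0], [0, 0, 0, 0, 0, 0, 0], [0, 0, 0, 0, 0, 0, 0], [0, 0, 0, 0, 0, 0.01, 0], [0, 0, 0, 0, 0, 0.02, 0], [0, 0, 0, 0, 0, 0.025, 0], [0, 0, 0, 0, 0, 0.025, 0], [0, 0, 0, 0, 0, 0.02, 0], [0, 0, 0, 0, 0, 0.01, 0], [0, 0, 0, 0, 0, 0, 0.5], [0, 0, 0, 0, 0, 0, 1], [0, 0, 0, 0, 0, 0, 1], [0, 0, 0, 0, 0, 0, 1], [0, 0, 0, 0, 0, 0, 1], [0, 0, 0, 0, 0, 0, 1]]
  ]
}}

```text
time_s: 9.7
eef_pos: [522.3, -225.6, 326.4]
ee_rot: [-0.0, 0.643, 0.766, -0.0]
force: [-0.2, 0.3, 0.2]
width: -0.003
finger_force: 0.0
```

```bash
python3 - <<'E'
from h import *
s=manip.sense();e=s["eef_pos"];print(s["time_s"],e,s["force"],s["width"])
c=vision.read_camera("side")[:,:,::-1]
x0,y0=240,110
S=np.array([522.4,-225,148.7])
for off in (102,67,12,0): u=proj("side",S+[0,0,off]); print(off,(u-[x0,y0])*3)
cv2.imwrite("pics/c5.png",cv2.resize(c[y0:y0+200,x0:x0+180],None,fx=3,fy=3,interpolation=cv2.INTER_CUBIC))
E
```

```text
9.7 [ 522.27859968 -225.64651648  326.44220636] [-0.1939139   0.27911574  0.1867896 ] -0.0026231648831770643
102 [258.78410116 390.35323   ]
67 [255.2120644  442.23699682]
12 [249.89268197 519.50092679]
0 [248.77700115 535.70616965]
```

View pics/c5.png

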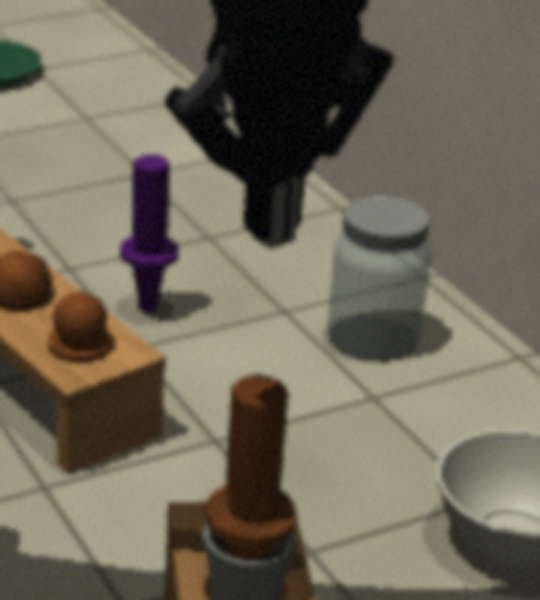

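The handle stands alone and plumb, with its top at (260,388), about 12 mm above home. The closed fingers are above it, so I press down in steps.

>>> {"api": "drive_tool", "payload": {
  "commands": [
    [[0, 0, 0, 0, 0.0005, -0.01, 1], [0, 0, 0, 0, 0, -0.015, 1], [0, 0, 0, 0, 0, -0.015, 1], [0, 0, 0, 0, 0, -0.01, 1], [0, 0, 0, 0, 0, -0.004, 1], [0, 0, 0, 0, 0, -0.002, 1], [0, 0, 0, 0, 0, -0.002, 1], [0, 0, 0, 0, 0, -0.001, 1], [0, 0, 0, 0, 0, -0.001, 1], [0, 0, 0, 0, 0, -0.001, 1], [0, 0, 0, 0, 0, -0.001, 1], [0, 0, 0, 0, 0, -0.001, 1], [0, 0, 0, 0, 0, -0.001, 1], [0, 0, 0, 0, 0, 0, 1]]
  ],
  "force": 60
}}

```text
time_s: 11.15
eef_pos: [522.3, -225.1, 262.6]
ee_rot: [-0.0, 0.643, 0.766, -0.0]
force: [-1.1, -0.1, -1.2]
width: -0.002
finger_force: 0.0
```

>>> {"api": "drive_tool", "payload": {
  "commands": [
    [[0, 0, 0, 0, 0, -0.001, 1], [0, 0, 0, 0, 0, -0.001, 1], [0, 0, 0, 0, 0, -0.001, 1], [0, 0, 0, 0, 0, 0, 1]]
  ]
}}

```text
time_s: 11.55
eef_pos: [522.3, -225.1, 259.6]
ee_rot: [-0.0, 0.643, 0.766, -0.0]
force: [-0.5, 0.5, -0.2]
width: 0.004
finger_force: 0.0
```

```bash
python3 - <<'E'
from h import *
s=manip.sense();e=s["eef_pos"];print(s["time_s"],e,s["force"],s["joint_efforts"])
c=vision.read_camera("side")[:,:,::-1]
x0,y0=240,110
cv2.imwrite("pics/c6.png",cv2.resize(c[y0:y0+200,x0:x0+180],None,fx=3,fy=3,interpolation=cv2.INTER_CUBIC))
E
```

```text
11.55 [ 522.28286253 -225.12245514  259.59489215] [-0.46203447  0.49732324 -0.15690539] [ 2.73416407e-02 -4.53631353e+01  6.49424940e+00 -3.01140368e+01
  1.00475777e-02 -3.00872116e-02  7.68482918e-03]
```

View pics/c6.png

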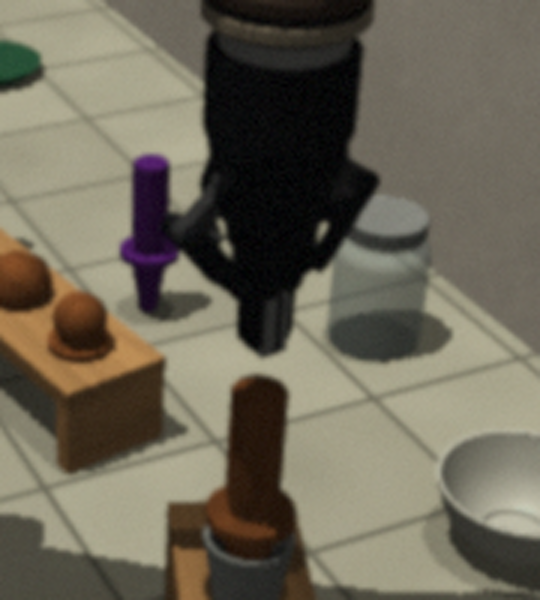

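```bash
python3 - <<'E'
from h import *
s=manip.sense();e=s["eef_pos"]
for z in (e[2],276,e[2]-17,251): print(z,(proj("side",[522.3,-225.1,z])-[240,110])*3)
print((proj("side",[522.3,-225.1,326.4])-[240,110])*3)
E
```

```text
259.71409536886745 [259.65680043 376.7653675 ]
276 [261.39047877 351.57446243]
242.71409536886745 [257.8838984  402.52620545]
251 [258.74339892 390.03738585]
[266.98600576 270.26965179]
```

The picture shows the fingertips at (265,352), still about 24 mm above the handle top at (260,388). The shut tips therefore stand higher than assumed. I continue down carefully.

>>> {"api": "drive_tool", "payload": {
  "commands": [
    [[0, 0, 0, 0, 0, -0.004, 1], [0, 0, 0, 0, 0, -0.004, 1], [0, 0, 0, 0, 0, -0.003, 1], [0, 0, 0, 0, 0, -0.002, 1], [0, 0, 0, 0, 0, -0.002, 1], [0, 0, 0, 0, 0, -0.001, 1], [0, 0, 0, 0, 0, -0.001, 1], [0, 0, 0, 0, 0, 0, 1]]
  ]
}}

```text
time_s: 12.4
eef_pos: [522.4, -225.2, 242.7]
ee_rot: [-0.0, 0.643, 0.766, 0.0]
force: [-0.0, 0.3, 0.1]
width: -0.003
finger_force: 0.0
```

>>> {"api": "drive_tool", "payload": {
  "commands": [
    [[0, 0, 0, 0, 0, -0.001, 1], [0, 0, 0, 0, 0, -0.001, 1], [0, 0, 0, 0, 0, -0.001, 1], [0, 0, 0, 0, 0, 0, 1]]
  ]
}}

```text
time_s: 12.8
eef_pos: [522.3, -225.1, 239.6]
ee_rot: [-0.0, 0.643, 0.766, -0.0]
force: [0.3, 0.4, -0.2]
width: -0.002
finger_force: 0.0
```

>>> {"api": "drive_tool", "payload": {
  "commands": [
    [[0, 0, 0, 0, 0, -0.001, 1], [0, 0, 0, 0, 0, -0.001, 1], [0, 0, 0, 0, 0, -0.001, 1], [0, 0, 0, 0, 0, 0, 1]]
  ]
}}

```text
time_s: 13.2
eef_pos: [522.3, -225.1, 236.6]
ee_rot: [-0.0, 0.643, 0.766, -0.0]
force: [-0.1, 0.9, -0.4]
width: 0.002
finger_force: 0.0
```

>>> {"api": "drive_tool", "payload": {
  "commands": [
    [[0, 0, 0, 0, 0, -0.001, 1], [0, 0, 0, 0, 0, -0.001, 1], [0, 0, 0, 0, 0, 0, 1]]
  ]
}}

```text
time_s: 13.5
eef_pos: [522.3, -225.1, 234.6]
ee_rot: [-0.0, 0.643, 0.766, -0.0]
force: [-0.1, 0.6, -0.6]
width: 0.001
finger_force: 0.0
```

>>> {"api": "drive_tool", "payload": {
  "commands": [
    [[0, 0, 0, 0, 0, -0.001, 1], [0, 0, 0, 0, 0, -0.001, 1], [0, 0, 0, 0, 0, 0, 1]]
  ]
}}

```text
time_s: 13.8
eef_pos: [522.7, -225.3, 233.2]
ee_rot: [0.0, 0.643, 0.766, 0.0]
force: [-0.2, 0.4, 4.9]
width: 0.006
finger_force: 2.0
```

```bash
python3 - <<'E'
from h import *
s=manip.sense();e=s["eef_pos"];print(s["time_s"],e,s["force"])
c=vision.read_camera("side")[:,:,::-1]
x0,y0=240,110
cv2.imwrite("pics/c7.png",cv2.resize(c[y0:y0+200,x0:x0+180],None,fx=3,fy=3,interpolation=cv2.INTER_CUBIC))
E
```

```text
13.8 [ 522.690064   -225.33108824  233.18422172] [-0.16765919  0.3693007   4.93589137]
```

View pics/c7.png

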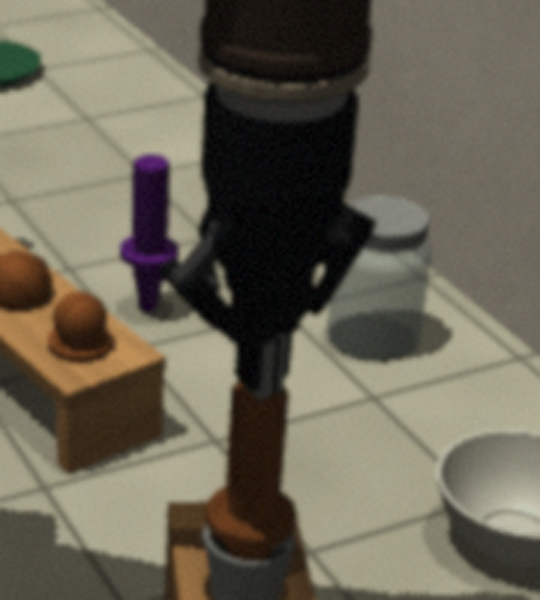

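Contact is made: the fingertips meet the handle top at (260,390) and the force is 4.9 N. Now I press on.

>>> {"api": "drive_tool", "payload": {
  "commands": [
    [[0, 0, 0, 0, 0, -0.001, 1], [0, 0, 0, 0, 0, -0.001, 1], [0, 0, 0, 0, 0, -0.001, 1], [0, 0, 0, 0, 0, -0.001, 1], [0, 0, 0, 0, 0, 0, 1]]
  ]
}}

```text
time_s: 14.35
eef_pos: [522.9, -225.4, 229.5]
ee_rot: [0.001, 0.643, 0.766, 0.0]
force: [0.0, 0.9, 6.5]
width: 0.001
finger_force: 3.4
```

>>> {"api": "drive_tool", "payload": {
  "commands": [
    [[0, 0, 0, 0, 0, -0.001, 1], [0, 0, 0, 0, 0, -0.001, 1], [0, 0, 0, 0, 0, -0.001, 1], [0, 0, 0, 0, 0, 0, 1]]
  ]
}}

```text
time_s: 14.75
eef_pos: [523.1, -225.5, 226.9]
ee_rot: [0.001, 0.643, 0.766, 0.001]
force: [-1.1, 0.4, 9.5]
width: 0.004
finger_force: 4.6
```

>>> {"api": "drive_tool", "payload": {
  "commands": [
    [[0, 0, 0, 0, 0, -0.001, 1], [0, 0, 0, 0, 0, -0.001, 1], [0, 0, 0, 0, 0, -0.001, 1], [0, 0, 0, 0, 0, 0, 1]]
  ]
}}

```text
time_s: 15.15
eef_pos: [523.2, -225.6, 224.2]
ee_rot: [0.001, 0.643, 0.766, 0.001]
force: [-1.8, 0.7, 12.1]
width: -0.003
finger_force: 5.8
```

>>> {"api": "drive_tool", "payload": {
  "commands": [
    [[0, 0, 0, 0, 0, -0.001, 1], [0, 0, 0, 0, 0, -0.001, 1], [0, 0, 0, 0, 0, 0, 1]]
  ]
}}

```text
time_s: 15.45
eef_pos: [523.4, -225.6, 222.5]
ee_rot: [0.001, 0.643, 0.766, 0.001]
force: [-1.6, 0.5, 13.3]
width: 0.0
finger_force: 6.6
```

>>> {"api": "drive_tool", "payload": {
  "commands": [
    [[0, 0, 0, 0, 0, -0.001, 1], [0, 0, 0, 0, 0, 0, 1]]
  ]
}}

```text
time_s: 15.65
eef_pos: [523.5, -225.7, 222.4]
ee_rot: [0.002, 0.643, 0.766, 0.001]
force: [-3.4, 2.1, 19.4]
width: -0.001
finger_force: 10.1
```

>>> {"api": "drive_tool", "payload": {
  "commands": [
    [[0, 0, 0, 0, 0, -0.001, 1], [0, 0, 0, 0, 0, 0, 1]]
  ]
}}

```text
time_s: 15.85
eef_pos: [523.6, -225.8, 222.3]
ee_rot: [0.002, 0.643, 0.766, 0.002]
force: [-5.8, 3.6, 27.6]
width: -0.001
finger_force: 13.8
```

It hit a rigid stop at TCP z 222.4, as expected for home. I retreat and check.

>>> {"api": "drive_tool", "payload": {
  "commands": [
    [[0, 0, 0, 0, 0, 0.002, 1], [0, 0, 0, 0, 0, 0.003, 1], [0, 0, 0, 0, 0, 0.015, 1], [0, 0, 0, 0, 0, 0.03, 1], [0, 0, 0, 0, 0, 0.03, 1], [0, 0, 0, 0, 0, 0.02, 1], [0, 0, 0, 0, 0, 0, 1], [0, 0, 0, 0, 0, 0, 1]]
  ]
}}

```text
time_s: 16.65
eef_pos: [522.2, -225.0, 318.2]
ee_rot: [-0.0, 0.643, 0.766, -0.0]
force: [-0.0, -0.7, -1.4]
width: 0.001
finger_force: 0.0
```

```bash
python3 - <<'E'
from h import *
c=vision.read_camera("side")[:,:,::-1]
x0,y0=240,160
S=np.array([522.4,-225,148.7])
for off in (90,7,0): print(off,(proj("side",S+[0,0,off])-[x0,y0])*4)
cv2.imwrite("pics/c8.png",cv2.resize(c[y0:y0+150,x0:x0+180],None,fx=4,fy=4,interpolation=cv2.INTER_CUBIC))
E
```

```text
90 [343.38965566 344.52161964]
7 [332.56790384 501.70736157]
0 [331.70266821 514.27489287]
```

View pics/c8.png

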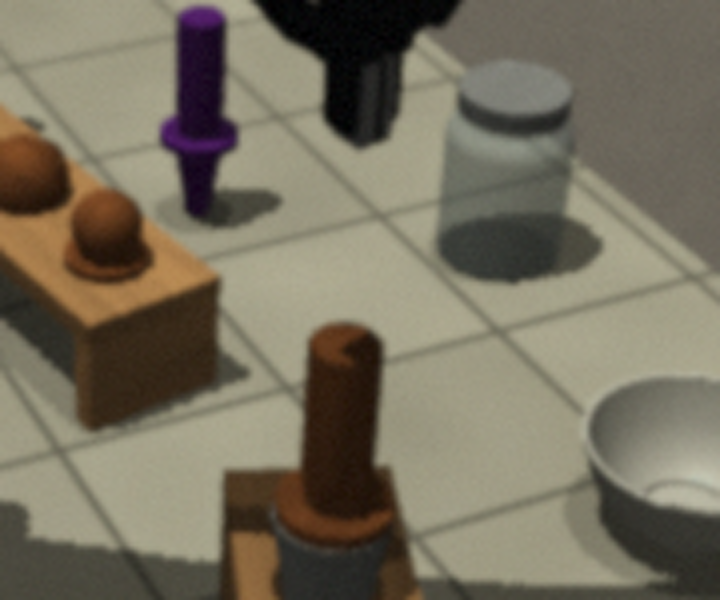

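The shoulder sits flush on the rim around (333,530), and the handle top is at (344,343) against a predicted home of (343,344.5). It is upright, and the robot is clear of it.

```bash
python3 -c "
from bench import manip
print(manip.hand_in())"
```

```text
the job is handed in; nothing more can be done
None
```

The wooden handle is pressed fully home in the spatula socket and stands by friction alone, with its shoulder on the rim. I handed the job in at about 17 s; the press peaked at 27.6 N, slightly over the 25 N tapping guide, and the masher head and lid knob were left in the rack.

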